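# Crank the preform slide to the inspection camera

### The job

A loose preform has been left lying across the bed of the inspection slide, in the carriage's way: put it into the shallow rectangular reject tray. Then turn the slide's handwheel until the preform clamped on the carriage points straight at the lens of the small camera on its post (centred to within 5 mm). Do not touch the carriage or let it run into the loose preform. Leave the other things on the table where they are, and let go.

Things in the scene. Friction and masses are not known exactly. Their poses are not given: they have to be found in the camera images.
- machine: The slide, fixed to the table, grey. Origin on the table under the middle of its bed; its y runs along the slide, away from the handwheel. Bed: flat, 120 (x) by 280 (y), top 50 above the table. The handwheel's upright axis is at x = -50, y = -232.
- cover (a point): Top centre of the flat cover over part of the handwheel, fixed to the machine, 130 above the table. The cover is 170 (x) by 68 (y), 12 thick, underside 118 above the table: handwheel pins below it cannot be reached from above. It overhangs from a drive block, 130 high, that stands between bed and handwheel under the cover's +y edge.
- handwheel (a joint): Angle of the handwheel, rad, growing anticlockwise seen from above, several turns (-0.5 to 14, end stops). Each rad moves the carriage 15.1 mm towards the machine's +y (one turn 95 mm). Stiff: about 5 N at a pin; it stays where it is left.
- wheel_axis (a point): Point on the handwheel's upright axis, 54 above the table. The wheel is an aluminium disc 142 diameter, top 50 above the table, hub 32 diameter, top 54.
- pin0 (a point): Top centre of one of the handwheel's three black upright pins, 14 diameter, standing 55 above the disc (top 105 above the table), 60 from the axis. At wheel angle 0 it lies towards the machine's +x; the pins do not spin, but turn in a loose or slipping grip.
- pin1 (a point): Top centre of the second pin, 120 degrees anticlockwise from pin0.
- pin2 (a point): Top centre of the third pin, 240 degrees anticlockwise from pin0.
- carriage: Aluminium carriage on the bed, 100 (x) by 36 (y), with a clear preform clamped along its x, mouth to +x; up to 40 above the bed. Origin at the middle of its underside; its y is the direction of travel, and the clamped preform lies over y = 0.
- camera_post: Small black camera on a post beside the bed on its far (+x) side, fixed, up to 95 above the table. Origin on the table; the lens looks along its own -x, on the line y = 0. Axes parallel to the machine's. Its place along the slide varies.
- stray: The loose clear preform lying across the bed between the carriage and the camera's place. Round body 25 diameter, neck flange 29 diameter, 100 long along its own x (mouth towards +x); the origin is at mid-length on its underside.
- tray: Shallow open reject tray, grey plastic, 130 (x) by 170 (y) by 45 high, walls and floor 4, fixed to the table; origin at the middle of its underside.
- tub: Bystander: round white tub of preforms, 136 diameter, 100 high with preforms standing out to 160, fixed. Origin in the middle of its underside.
- preform_a: Bystander: another clear preform, lying on the table near the robot. Size as the loose preform on the slide.
- preform_b: Bystander: another clear preform, lying on the table beyond the slide. Size as the loose preform on the slide.
- tape: Bystander: roll of grey tape lying flat, 96 outside diameter, 25 high. Origin in the middle of its underside.
- bottle: Bystander: white bottle standing, 60 diameter, 160 high. Origin in the middle of its underside.
- ring_gauge: Bystander: steel ring lying flat, 60 outside diameter, 18 high. Origin in the middle of its underside.
- caliper: Bystander: steel caliper lying flat, 200 long along its x, up to 8 high. Origin in the middle of its underside.
Not all that is in view belongs to the job. What is shaped like the stray but yellow is not meant.

How it is judged:
On the way, in this order (a step that is already met when the one before it is completed fails the run):
1. the loose preform lies in the reject tray (x of stray in the frame of tray between -0.06 and 0.06 m and y of stray in the frame of tray between -0.08 and 0.08 m and z of stray in the frame of tray between -0.005 and 0.03 m), for 0.2 s.
2. the carriage stands in front of the camera (y of carriage in the frame of camera_post between -0.005 and 0.005 m), for 0.2 s.
At the end, for the whole second after the job is handed in: The carriage's middle is within 5 mm of the camera's axis along the slide, the loose preform lies inside the reject tray, and both are at rest (all of step 1 and all of step 2 and linear speed of stray below 0.02 m/s and linear speed of carriage below 0.005 m/s); the robot touches nothing.
It fails at once if the carriage runs into the loose preform (contact force between carriage and stray above 1 N).
It fails at once if the robot touches the carriage (contact force between carriage and the arm above 2 N or contact force between carriage and the fingers above 2 N).
It fails at once if a bystander is moved by more than 30 mm (distance of any of preform_a, preform_b, tape, bottle, ring_gauge, caliper from where it was at the start of the episode above 0.03 m).
It also fails if it takes over 72 s, if anything falls off the work surface, if the arm or the gripper's body presses on something with over 40 N, if the wrist force passes 120 N, or if a joint passes its speed limit or range.

### The arm

A 6-joint arm with a two-finger parallel gripper is mounted at the origin on the work surface. World frame = base frame: x ahead of the robot, y to its left, z up, the work surface at z = 0. Lengths are in m, angles in rad, forces in N, time in s.
With the tool pointing down it reaches from about 0.375 to 0.9 m from the base axis. Payload 3.1 kg.
Tool frame: the origin (TCP) lies on the centre line of the jaws, within the pads' length; the fingertips stand 8 mm ahead of it and the grasp point (between the pads) lies 11 mm behind it; z points along the fingers, y is the line along which they close (so a half turn about z gives the same grasp; the last joint's range is limited). The gripper opens to 87 mm and grips with 3 to 60 N. Pads are 19 mm wide; open, the fingers measure 117 mm over their backs; the gripper's body (75 mm by 190 mm) begins 51 mm behind the grasp point.
Start: joints at [-1.516, 0.527, 1.433, -0, 1.181, -0.178], TCP at [0.144, -0.608, 0.231] pointing down, gripper open.
Joint ranges: [-3.08, 3.08], [-0.75, 2.2], [0.22, 2.44], [-1.43, 4.57], [0, 2.65], [-2.85, 2.85]. Speed limits (rad/s): [2.79, 2.79, 3.14, 3.14, 3.14, 3.14].

### API

Orientations are given as a unit quaternion [x, y, z, w].
In Python, from rig import robot gives the robot as it stands. The module is installed in compiled form; this text tells all that it offers.
- The arm moves only by the tool send_rows, never from a script. Its argument "increments" is one flat list of numbers, 7 for each row, row after row: the turn, a rotation vector about the world's x, y, z in rad, then the shift along the world's x, y, z in cm, then the opening, from 0 (shut) to 1 (fully open). A call has 1 to 20 rows; each row shifts and turns the commanded pose from where the row before left it; what a row does not reach is not made up. A row lasts 1/12 s, in which the tool goes at most 41.7 mm and 7.16 degrees, less where a joint would pass 70% of its speed; a pose out of reach is approached as far as the arm can. A call is refused whole if a number of a shift passes 4.17 or a number of a turn 0.125, either way. A call with a gripper value outside its range is refused whole. The fingers move at their own pace and stop on an object; "newtons" is the grip in N (left out, the last holds). Time passes only in rows, so rows that do not move let the fingers close. It gives the time, the measured TCP pose, the force, the opening and the grip force at its end, in the units of the state.
- robot.get_obs(): the state, without advancing time (a new reading comes with each control period).
- robot.camera(name): name is "scene" or "top" or "wrist"; returns a dict with "image" (400x640x3 uint8, red, green, blue), "range_z" (400x640 float32, m along the optical axis (not along the pixel's ray), 0 where there is no reading), "fx", "fy", "cx", "cy" (pixels), "R" (3x3) and "t" (3): a world point X has camera coordinates R X + t. Camera axes: x right, y down, z forward; pixel columns grow to the right and rows downward; lengths in m; the calibration is good to about 2 mm. A picture is of the moment at which its call begins.
- robot.hand_in(): hands the job in; it is judged then, once.
The state is a dict: "time": time; "q": joint angles; "joint_velocities": joint speeds; "joint_torque": joint torques, N m; "position": TCP position; "tool_rot": TCP orientation; "ft_force": force on the tool from outside, world axes, zero at the start; "moment": the same for the moment, N m; "grip_width": finger opening in m; "grip_force": force on a finger pad.
Only numpy, scipy, OpenCV 4.12 (cv2) and the standard library are available. Lean on these libraries where they do the work, as an engineer would, in place of code of your own. Each camera call takes 0.05 s, during which the arm holds its last target. There are 200 camera calls.

## Working session

There is one attempt and no reset: what is moved stays moved. The work goes in short steps, Python scripts to look and compute and a tool call to move; the robot and the scene stay as the last step left them, time stands still between calls to the robot, and variables do not carry over. Pictures are saved under pics/ and viewed, at most 10 in all, crops included, and the job is handed in when it is done.

Besides the shell and the picture viewer there is one more tool, called after "Request:" in YAML: its name, and indented under it one key for each argument. send_rows: Moves the arm, as the interface text tells. Its arguments: {"type":"object","properties":{"increments":{"type":"array"},"newtons":{"type":"number"}},"required":["increments"]}

```bash
mkdir -p pics; python3 - <<'E'
from rig import robot
import cv2,numpy as np
o=robot.get_obs();print(o['time'],o['position'],o['tool_rot'],o['grip_width'])
for n in ['scene','top']:
    c=robot.camera(n);cv2.imwrite(f'pics/{n}0.png',c['image'][:,:,::-1]);np.savez(f'{n}0.npz',**c)
    print(n,c['fx'],c['cx'],c['cy'],c['R'].round(3).tolist(),c['t'].round(3))
E
```

```text
0.0 [ 0.14418002 -0.60741701  0.22958533] [ 9.93232130e-01  1.16141319e-01  5.80333098e-05 -1.06116890e-03] 0.08688471089221562
scene 460.09634137697964 318.6751535534147 190.98440939542397 [[-0.606, 0.795, -0.001], [0.691, 0.527, -0.494], [-0.393, -0.3, -0.869]] [ 0.369 -0.339  1.624]
top 376.32363091961196 318.23118867961733 197.38133612514613 [[0.016, -1.0, 0.008], [-0.988, -0.017, -0.155], [0.155, -0.005, -0.988]] [-0.04   0.562  1.101]
```

View pics/scene0.png

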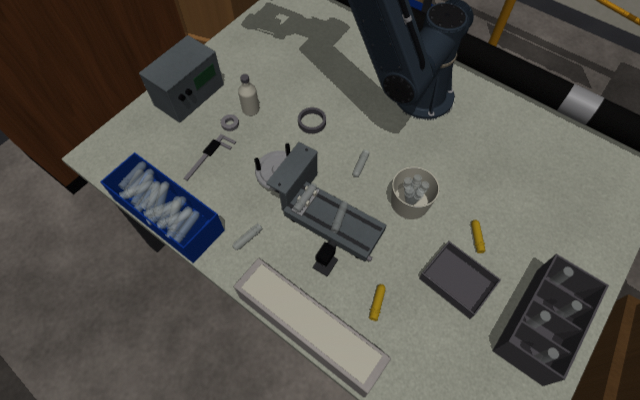

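View pics/top0.png

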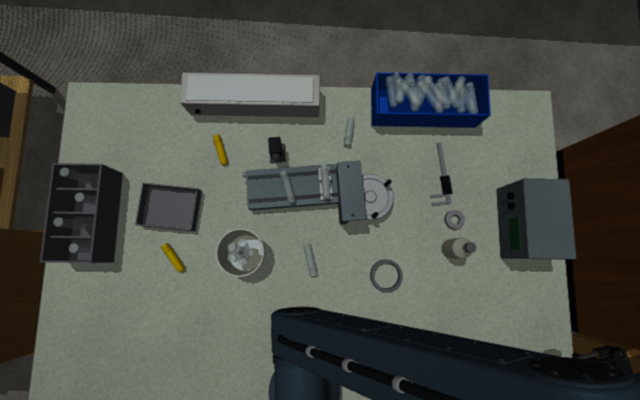

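The top view shows the bed spanning columns 247–340 near row 190, with the stray at (288,185), carriage at (327,181), cover at (350,192) and wheel at (377,198). The camera post is at (277,150) and the tray at (170,207). Next I'll measure from the depth.

```bash
cat > h.py <<'E'
import numpy as np,cv2
def cloud(c):
    z=c['range_z'];v,u=np.mgrid[:z.shape[0],:z.shape[1]]
    P=np.stack([(u-c['cx'])/c['fx']*z,(v-c['cy'])/c['fy']*z,z],-1)
    P=(P-c['t'])@c['R'];P[z<=0]=np.nan;return P
def ray(c,u,v,h):
    d=np.array([(u-c['cx'])/c['fx'],(v-c['cy'])/c['fy'],1])@c['R'];o=-c['t']@c['R']
    return o+d*(h-o[2])/d[2]
def proj(c,X):
    p=c['R']@np.asarray(X)+c['t'];return c['fx']*p[0]/p[2]+c['cx'],c['fy']*p[1]/p[2]+c['cy']
E
python3 - <<'E'
from h import *
c=dict(np.load('top0.npz'));P=cloud(c);H=P[:,:,2]
def rect(lo,hi,box,name):
    x0,y0,x1,y1=box;m=np.zeros(H.shape,np.uint8);m[y0:y1,x0:x1]=((H>lo)&(H<hi))[y0:y1,x0:x1]
    n,l,s,ce=cv2.connectedComponentsWithStats(m)
    for i in range(1,n):
        if s[i,4]<15: continue
        q=P[l==i];r=cv2.minAreaRect((q[:,:2]*1000).astype(np.float32));print(name,s[i,4],'ctr',np.round(r[0],1),'size',np.round(r[1],1),'ang',round(r[2],1),'z',np.median(q[:,2]).round(4),'mean',q.mean(0).round(4))
rect(.042,.056,(235,150,345,225),'bed')
rect(.06,.1,(235,150,342,225),'onbed')
rect(.12,.14,(330,150,370,230),'cover')
rect(.04,.06,(360,165,405,230),'wheel')
rect(.08,.12,(366,165,405,230),'pins')
rect(.03,.12,(262,130,292,165),'cam')
rect(.035,.06,(130,175,210,240),'tray')
rect(.03,.2,(210,220,275,285),'tub')
rect(.01,.05,(300,235,322,285),'pa')
img=c['image'][120:300,120:420,::-1]
cv2.imwrite('pics/crop.png',cv2.resize(img[30:115,110:285],None,fx=4.5,fy=4.5,interpolation=cv2.INTER_CUBIC))
E
```

```text
bed 2809 ctr [595.   49.5] size [121.5 277. ] ang 5.4 z 0.0513 mean [0.592  0.0636 0.0512]
onbed 108 ctr [682.7  99.8] size [25.9 35.3] ang 5.6 z 0.09 mean [0.6837 0.0995 0.089 ]
onbed 382 ctr [605.1 -50.1] size [100.   36.2] ang 5.4 z 0.0853 mean [ 0.6031 -0.0495  0.0815]
onbed 267 ctr [588.3  62. ] size [98.9 25.4] ang 17.9 z 0.0736 mean [0.5879 0.0614 0.0732]
onbed 47 ctr [550.8 -91.3] size [129.8   1. ] ang 5.6 z 0.0825 mean [ 0.5464 -0.0917  0.0814]
cover 1428 ctr [ 572.  -122.6] size [170.7  68.3] ang 5.3 z 0.1309 mean [ 0.57   -0.1225  0.1309]
wheel 1074 ctr [ 569.7 -213.6] size [142.6  89.7] ang 5.5 z 0.0485 mean [ 0.5696 -0.2074  0.0488]
pins 28 ctr [ 604.7 -234.4] size [12.5 13.4] ang 43.6 z 0.1046 mean [ 0.6037 -0.2334  0.1019]
pins 26 ctr [ 507.8 -195.3] size [12.5 12.5] ang 84.2 z 0.1045 mean [ 0.5073 -0.195   0.1018]
cam 271 ctr [702.9 102. ] size [66.4 36.1] ang 5.9 z 0.0944 mean [0.7028 0.101  0.0921]
tray 404 ctr [527.7 427. ] size [172.7 130. ] ang 85.2 z 0.0454 mean [0.5294 0.4303 0.0446]
tub 1198 ctr [393.9 189. ] size [133.7 133.8] ang 33.7 z 0.0958 mean [0.3938 0.2028 0.0864]
pa 265 ctr [376.7  -8.3] size [98.8 24.7] ang 14.5 z 0.0239 mean [ 0.3755 -0.0088  0.0234]
```

View pics/crop.png

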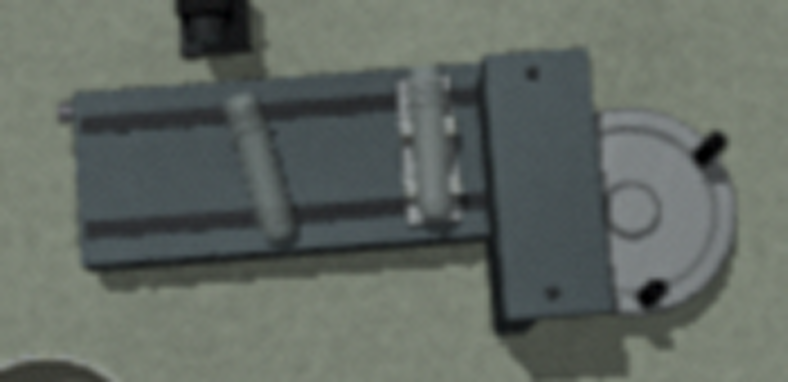

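Request:
send_rows:
  increments: [0,0,0.004,2.22,3.35,0,1,0,0,0.004,2.22,3.35,0,1,0,0,0.004,2.22,3.35,0,1,0,0,0.004,2.22,3.35,0,1,0,0,0.004,2.22,3.35,0,1,0,0,0.004,2.22,3.35,0,1,0,0,0.004,2.22,3.35,0,1,0,0,0.004,2.22,3.35,0,1,0,0,0.004,2.22,3.35,0,1,0,0,0.004,2.22,3.35,0,1,0,0,0.004,2.22,3.35,0,1,0,0,0.004,2.22,3.35,0,1,0,0,0.004,2.22,3.35,0,1,0,0,0.004,2.22,3.35,0,1,0,0,0.004,2.22,3.35,0,1,0,0,0.004,2.22,3.35,0,1,0,0,0.004,2.22,3.35,0,1,0,0,0.004,2.22,3.35,0,1,0,0,0.004,2.22,3.35,0,1,0,0,0.004,2.22,3.35,0,1]

```text
time: 1.77
position: [0.5886, 0.064, 0.2302]
tool_rot: [0.988, 0.156, -0.0, -0.0]
ft_force: [1.0, -1.2, 0.8]
grip_width: 0.0873
grip_force: 0.0
```

```bash
python3 - <<'E'
from rig import robot
from h import *
c=robot.camera('wrist');cv2.imwrite('pics/w1.png',c['image'][:,:,::-1])
P=cloud(c);H=P[:,:,2]
def rects(m,a=300):
    n,l,s,ce=cv2.connectedComponentsWithStats(m.astype(np.uint8))
    for i in range(1,n):
        if s[i,4]>a:
            q=P[l==i];r=cv2.minAreaRect((q[:,:2]*1000).astype(np.float32));print(s[i,4],np.round(r[0],1),np.round(r[1],1),round(r[2],1),'top',np.percentile(q[:,2],95).round(4))
rects((H>.058)&(H<.1))
print(robot.get_obs()['position'],robot.get_obs()['tool_rot'])
E
```

```text
2704 [707.2  99.1] [65.2 36. ] 5.2 top 0.0948
1728 [592.4  59. ] [99.4 27.4] 17.1 top 0.0746
2724 [608.9 -52.7] [98.8 36.6] 5.4 top 0.0883
1922 [601.2 -90.1] [ 21.9 115.1] 84.5 top 0.0981
525 [459.6 192.1] [10.5 57.3] 5.4 top 0.0988
314 [384.7 126. ] [11.4 58.7] 74.9 top 0.0992
[0.59322212 0.06999415 0.23053792] [ 0.98746347  0.15779468  0.00352156 -0.00208178]
```

View pics/w1.png

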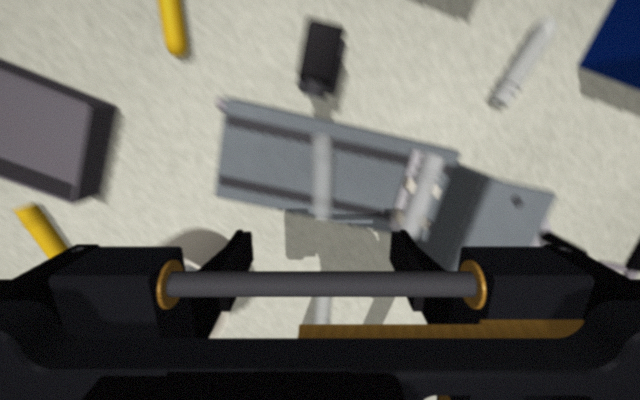

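The wrist view shows the stray at (322,175), running between the open fingers. It matches the estimate, so I'm descending.

Request:
send_rows:
  increments: [0,0,0,0.1,-0.1,-2,1,0,0,0,0.1,-0.1,-3,1,0,0,0,0,0,-3,1,0,0,0,0,0,-3,1,0,0,0,0,0,-2.5,1,0,0,0,0,0,-1.5,1,0,0,0,0,0,-1,1,0,0,0,0,0,-0.5,1,0,0,0,0,0,-0.3,1,0,0,0,0,0,0,1]

```text
time: 2.65
position: [0.5905, 0.0598, 0.0627]
tool_rot: [0.988, 0.156, 0.0, 0.0]
ft_force: [0.3, -0.2, 0.5]
grip_width: 0.0868
grip_force: 0.0
```

Request:
send_rows:
  increments: [0,0,0,0,0,-0.1,0,0,0,0,0,0,0,0,0,0,0,0,0,0,0,0,0,0,0,0,0,0,0,0,0,0,0,0,0,0,0,0,0,0,0,0,0,0,0,0,0,0,0,0,0,0,0,0,0,0,0,0,0,0,0,1,0,0,0,0,0,0,2,0,0,0,0,0,0,3,0,0,0,0,0,0,3,0,0,0,0,0,0,2,0]
  newtons: 20

```text
time: 3.73
position: [0.5913, 0.0598, 0.1749]
tool_rot: [0.988, 0.156, 0.002, 0.0]
ft_force: [0.0, 1.2, 0.4]
grip_width: 0.008
grip_force: 0.0
```

```bash
cat > look.py <<'E'
from rig import robot
from h import *
import sys
def rects(P,m,a=300):
    n,l,s,ce=cv2.connectedComponentsWithStats(m.astype(np.uint8))
    for i in range(1,n):
        if s[i,4]>a:
            q=P[l==i];r=cv2.minAreaRect((q[:,:2]*1000).astype(np.float32));print(s[i,4],np.round(r[0],1),np.round(r[1],1),round(r[2],1),'top',np.percentile(q[:,2],95).round(4))
E
python3 - <<'E'
from look import *
o=robot.get_obs();print(o['grip_width'],o['position'])
c=robot.camera('wrist');cv2.imwrite('pics/w2.png',c['image'][:,:,::-1])
P=cloud(c);rects(P,(P[:,:,2]>.058)&(P[:,:,2]<.1))
E
```

```text
0.008048182823975647 [0.59128152 0.05984959 0.17487252]
4183 [707.   99.2] [64.9 36. ] 5.3 top 0.0948
2316 [593.   58.7] [98.5 27.6] 18.6 top 0.0746
3516 [613.6 -51.7] [89.4 37. ] 6.4 top 0.0884
2647 [608.9 -89.8] [ 21.7 100. ] 83.4 top 0.0981
1597 [431.9 176.8] [59.3 66.6] 65.3 top 0.099
```

View pics/w2.png

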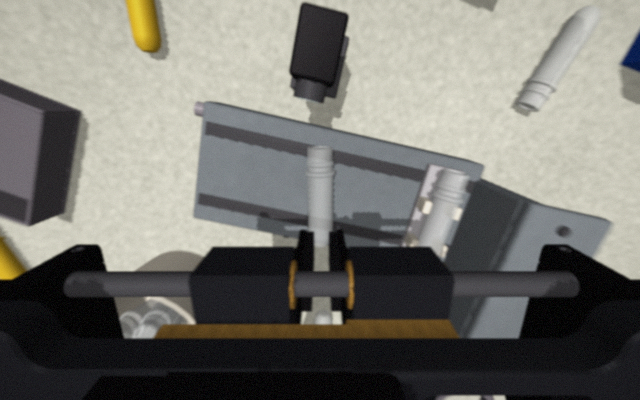

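The stray is untouched at (320,200). The fingers close slowly, about 70 mm/s, and hadn't shut before the lift. I'm redoing the grasp with more closing time.

Request:
send_rows:
  increments: [0,0,0,0,0,0,0.65,0,0,0,0,0,0,0.65,0,0,0,0,0,0,0.65,0,0,0,0,0,0,0.65,0,0,0,0,0,0,0.65,0,0,0,0,0,0,0.65,0,0,0,0,0,-2,0.65,0,0,0,0,0,-3,0.65,0,0,0,0,0,-2.5,0.65,0,0,0,0,0,-1.5,0.65,0,0,0,0,0,-1,0.65,0,0,0,0,0,-0.6,0.65,0,0,0,0,0,-0.4,0.65,0,0,0,0,0,0,0.65]

```text
time: 4.95
position: [0.5903, 0.0599, 0.0612]
tool_rot: [0.988, 0.156, -0.0, -0.0]
ft_force: [-0.6, 0.3, 0.3]
grip_width: 0.0562
grip_force: 0.0
```

Request:
send_rows:
  increments: [0,0,0,0,0,0,0,0,0,0,0,0,0,0,0,0,0,0,0,0,0,0,0,0,0,0,0,0,0,0,0,0,0,0,0,0,0,0,0,0,0,0,0,0,0,0,0,0,0,0,0,0,0,0,0,0,0,0,0,0,0,0,0,0,0,0,0,0,0,0]

```text
time: 5.78
position: [0.5904, 0.0599, 0.0619]
tool_rot: [0.988, 0.156, 0.0, 0.0]
ft_force: [-1.0, -0.7, 3.7]
grip_width: 0.0241
grip_force: 20.0
```

Request:
send_rows:
  increments: [0,0,0,0,0,1,0,0,0,0,0,0,2,0,0,0,0,0,0,3,0,0,0,0,0,0,3,0,0,0,0,0,0,2,0,0,0,-0.03,-0.3,1.5,0,0,0,0,-0.03,-0.5,2.8,0,0,0,0,-0.03,-0.5,3.2,0,0,0,0,-0.03,-0.5,3.2,0,0,0,0,-0.03,-0.5,3.2,0,0,0,0,-0.03,-0.6,3.2,0,0,0,0,-0.03,-0.6,3.2,0,0,0,0,-0.03,-0.6,3.2,0,0,0,0,-0.03,-0.6,3.2,0,0,0,0,-0.03,-0.5,3.2,0,0,0,0,-0.03,-0.5,3.0,0,0,0,0,-0.03,-0.5,2.3,0,0,0,0,0,0,1.5,0,0,0,0,0,0,0,0,0]

```text
time: 7.37
position: [0.5272, 0.4303, 0.1717]
tool_rot: [1.0, -0.022, 0.0, -0.001]
ft_force: [0.8, 0.9, -1.5]
grip_width: 0.024
grip_force: 20.0
```

Request:
send_rows:
  increments: [0,0,0,0,0,-2,0,0,0,0,0,0,-3,0,0,0,0,0,0,-3,0,0,0,0,0,0,-3,0,0,0,0,0,0,-2,0,0,0,0,0,0,-1.2,0,0,0,0,0,0,-0.6,0,0,0,0,0,0,-0.3,0,0,0,0,0,0,0,0]

```text
time: 8.12
position: [0.5288, 0.4268, 0.021]
tool_rot: [1.0, -0.024, 0.0, -0.0]
ft_force: [0.2, -0.7, -0.2]
grip_width: 0.0238
grip_force: 20.0
```

Request:
send_rows:
  increments: [0,0,0,0,0,-0.3,0,0,0,0,0,0,0,0,0,0,0,0,0,0,0.7,0,0,0,0,0,0,0.7,0,0,0,0,0,0,0.7,0,0,0,0,0,0,0.7,0,0,0,0,0,0,0.7,0,0,0,0,0,0,0.7,0,0,0,0,0,1.5,0.7,0,0,0,0,0,3,0.7,0,0,0,0,0,4,0.7,0,0,0,0,0,4,0.7,0,0,0,0,0,4,0.7,0,0,0,0,0,3,0.7,0,0,0,0,0,1,0.7]

```text
time: 9.37
position: [0.5309, 0.4286, 0.2305]
tool_rot: [1.0, -0.023, 0.005, -0.003]
ft_force: [0.8, -0.0, 0.5]
grip_width: 0.0611
grip_force: 0.0
```

```bash
python3 - <<'E'
from look import *
o=robot.get_obs();print(o['grip_width'],o['position'],o['q'])
c=robot.camera('scene');cv2.imwrite('pics/s3.png',c['image'][200:330,380:540,::-1].repeat(3,0).repeat(3,1))
P=cloud(c);m=np.zeros(P.shape[:2],bool);m[240:320,415:505]=1
rects(P,m&(P[:,:,2]>.012)&(P[:,:,2]<.036)&(abs(P[:,:,0]-.528)<.058)&(abs(P[:,:,1]-.427)<.077),20)
E
```

```text
0.061084129529853426 [0.53090577 0.42859002 0.2305381 ] [5.15753796e-01 6.02184933e-01 1.28644152e+00 6.18303081e-06
 1.24043172e+00 2.13354383e+00]
93 [473.5 471.8] [64.2  5.9] 87.5 top 0.0352
309 [530.1 425.7] [28.1 99. ] 89.7 top 0.0311
```

View pics/s3.png

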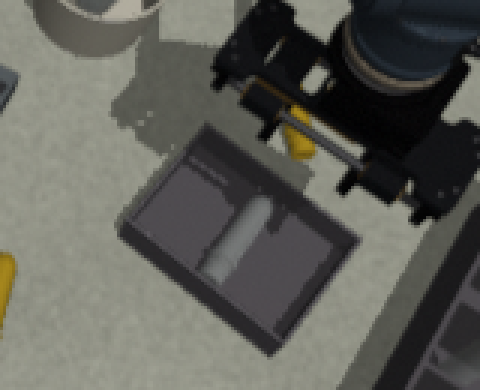

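The stray lies in the tray (centre 530,426). Next is the handwheel pin at about (0.508,-0.195).

Request:
send_rows:
  increments: [0,0,0.095,-0.12,-3.46,0,0.6,0,0,0.095,-0.12,-3.46,0,0.6,0,0,0.095,-0.12,-3.46,0,0.6,0,0,0.095,-0.12,-3.46,0,0.6,0,0,0.095,-0.12,-3.46,0,0.6,0,0,0.095,-0.12,-3.46,0,0.6,0,0,0.095,-0.12,-3.46,0,0.6,0,0,0.095,-0.12,-3.46,0,0.6,0,0,0.095,-0.12,-3.46,0,0.6,0,0,0.095,-0.12,-3.46,0,0.6,0,0,0.095,-0.12,-3.46,0,0.6,0,0,0.095,-0.12,-3.46,0,0.6,0,0,0.095,-0.12,-3.46,0,0.6,0,0,0.095,-0.12,-3.46,0,0.6,0,0,0.095,-0.12,-3.46,0,0.6,0,0,0.095,-0.12,-3.46,-1,0.6,0,0,0.095,-0.12,-3.46,-1,0.6,0,0,0.095,-0.12,-3.46,-1,0.6,0,0,0,0,0,0,0.6,0,0,0,0,0,0,0.6]

```text
time: 11.08
position: [0.5052, -0.197, 0.1906]
tool_rot: [0.676, 0.737, -0.0, -0.002]
ft_force: [-0.2, 0.3, -0.9]
grip_width: 0.0522
grip_force: 0.0
```

```bash
python3 - <<'E'
from look import *
o=robot.get_obs();print(o['grip_width'],o['position'],o['tool_rot'],o['q'])
c=robot.camera('wrist');P=cloud(c);print('cam pos',-c['t']@c['R'])
rects(P,(P[:,:,2]>.085)&(P[:,:,2]<.112)&(P[:,:,1]<-.17),40)
E
```

```text
0.052177490538060874 [ 0.5051534  -0.19704855  0.1906084 ] [ 6.75536638e-01  7.37323320e-01 -2.64140637e-04 -2.12186638e-03] [-5.78187130e-01  4.71091003e-01  1.67963842e+00  2.02135185e-04
  9.95136368e-01 -6.65705119e-01]
cam pos [ 0.4999097  -0.11658344  0.34419305]
250 [ 511.7 -197.6] [13.2 13. ] 48.9 top 0.1052
938 [ 812.2 -223.5] [46.3 11.5] 80.5 top 0.1056
105 [ 605.8 -233. ] [13.4  5.4] 25.2 top 0.101
```

Request:
send_rows:
  increments: [0,0,0,0.3,0.1,-2,0.6,0,0,0,0,0,-3,0.6,0,0,0,0,0,-3,0.6,0,0,0,0,0,-1.2,0.6,0,0,0,0,0,-0.7,0.6,0,0,0,0,0,-0.3,0.6,0,0,0,0,0,0,0.1,0,0,0,0,0,0,0.1,0,0,0,0,0,0,0,0,0,0,0,0,0,0,0,0,0,0,0,0,0,0,0,0,0,0,0,0,0,0,0,0,0,0,0,0,0,0,0,0,0,0,0,0,0,0,0,0,0]
  newtons: 30

```text
time: 12.38
position: [0.5096, -0.1951, 0.0909]
tool_rot: [0.674, 0.739, -0.0, 0.0]
ft_force: [-2.2, -1.0, 3.6]
grip_width: 0.0128
grip_force: 30.0
```

```bash
python3 - <<'E'
import numpy as np
def t(a0,n,d):
    a=np.radians(a0+d*np.arange(n+1));p=6*np.c_[np.cos(a),np.sin(a)]
    q=np.round(np.diff(np.round(p,2),axis=0),2);print(a0,*[f'[{x:g},{y:g}]' for x,y in q])
t(189,18,10)
E
```

```text
189 [0.26,-1.01] [0.42,-0.96] [0.59,-0.87] [0.72,-0.75] [0.85,-0.61] [0.94,-0.46] [1.01,-0.29] [1.04,-0.11] [1.04,0.07] [1.01,0.26] [0.96,0.42] [0.87,0.59] [0.75,0.72] [0.61,0.85] [0.46,0.94] [0.29,1.01] [0.11,1.04] [-0.07,1.04]
```

First nine steps, then a check of the forces.

Request:
send_rows:
  increments: [0,0,0,0.26,-1.01,0,0,0,0,0,0.42,-0.96,0,0,0,0,0,0.59,-0.87,0,0,0,0,0,0.72,-0.75,0,0,0,0,0,0.85,-0.61,0,0,0,0,0,0.94,-0.46,0,0,0,0,0,1.01,-0.29,0,0,0,0,0,1.04,-0.11,0,0,0,0,0,1.04,0.07,0,0,0,0,0,0,0,0,0]

```text
time: 13.22
position: [0.5782, -0.2498, 0.0909]
tool_rot: [0.673, 0.74, -0.003, 0.002]
ft_force: [-4.6, -10.7, 1.7]
grip_width: 0.0131
grip_force: 30.0
```

Request:
send_rows:
  increments: [0,0,0,1.01,0.26,0,0,0,0,0,0.96,0.42,0,0,0,0,0,0.87,0.59,0,0,0,0,0,0.75,0.72,0,0,0,0,0,0.61,0.85,0,0,0,0,0,0.46,0.94,0,0,0,0,0,0.29,1.01,0,0,0,0,0,0.11,1.04,0,0,0,0,0,-0.07,1.04,0,0,0,0,0,0,0,0,0,0,0,0,0,0,0,0.3,0,0,0,0,0,0,0.5,0,0,0,0,0,0,0.5,0,0,0,0,0,0,0.5,0,0,0,0,0,1.5,0.5,0,0,0,0,0,3,0.5,0,0,0,0,0,3,0.5]

```text
time: 14.63
position: [0.627, -0.1754, 0.1646]
tool_rot: [0.674, 0.739, -0.0, -0.002]
ft_force: [-0.9, -1.0, 0.3]
grip_width: 0.0424
grip_force: 0.0
```

```bash
cat > pins.py <<'E'
from look import *
o=robot.get_obs();print(round(o['time'],2),o['grip_width'],o['position'])
c=robot.camera('top');P=cloud(c)
x,y,z=P[:,:,0],P[:,:,1],P[:,:,2]
def off(n,m):
    p=np.array([np.nanmean(x[m]),np.nanmean(y[m])])-[.595,.0495];th=np.radians(5.4)
    print(n,m.sum(),'machine xy',(p@[[np.cos(th),-np.sin(th)],[np.sin(th),np.cos(th)]]).round(4))
for nm in ['top','wrist','scene']:
    if nm!='top': c=robot.camera(nm);P=cloud(c)
    for lim in [(.09,.112,-.14,-.27,.49,.645)]:
        m=(P[:,:,2]>lim[0])&(P[:,:,2]<lim[1])&(P[:,:,1]<lim[2])&(P[:,:,1]>lim[3])&(P[:,:,0]>lim[4])&(P[:,:,0]<lim[5])
        n,l,s,ce=cv2.connectedComponentsWithStats(m.astype(np.uint8))
        for i in range(1,n):
            if s[i,4]<10: continue
            q=P[l==i];a=(q.max(0)+q.min(0))[:2]/2;d=a-[.567,-.1862]
            print(nm,'pin',s[i,4],a.round(4),'r',np.hypot(*d).round(4),'world ang',(np.degrees(np.arctan2(d[1],d[0]))%360).round(1))
    m=(P[:,:,2]>.058)&(P[:,:,2]<.1)&(P[:,:,1]>-.085)&(P[:,:,1]<.2)&(P[:,:,0]>.53)&(P[:,:,0]<.8)
    rects(P,m,100)
E
python3 pins.py
```

```text
14.63 0.0424471813310906 [ 0.62700804 -0.17540283  0.16459434]
268 [702.8 101.8] [65.3 36.3] 6.6 top 0.0983
400 [600.6  -4. ] [99.7 36. ] 5.4 top 0.092
wrist pin 268 [ 0.631  -0.1859] r 0.064 world ang 0.3
1773 [605.3 -19.8] [99.5 10.4] 5.6 top 0.0772
scene pin 27 [ 0.6302 -0.1855] r 0.0632 world ang 0.6
405 [603.3  -4.5] [101.3  36.7] 6.2 top 0.0901
346 [706.  100.4] [65.8 37.4] 5.8 top 0.0968
```

Request:
send_rows:
  increments: [0,0,-0.1224,-0.5,-0.38,0,0.6,0,0,-0.1224,-0.5,-0.38,0,0.6,0,0,-0.1224,-0.5,-0.38,0,0.6,0,0,-0.1224,-0.5,-0.38,0,0.6,0,0,-0.1224,-0.5,-0.38,0,0.6,0,0,-0.1224,-0.5,-0.38,0,0.6,0,0,-0.1224,-0.5,-0.38,0,0.6,0,0,-0.1224,-0.5,-0.38,0,0.6,0,0,-0.1224,-0.5,-0.38,0,0.6,0,0,-0.1224,-0.5,-0.38,0,0.6,0,0,-0.1224,-0.5,-0.38,0,0.6,0,0,-0.1224,-0.5,-0.38,0,0.6,0,0,-0.1224,-0.5,-0.38,0,0.6,0,0,-0.1224,-0.5,-0.38,0,0.6,0,0,-0.1224,-0.5,-0.38,0,0.6,0,0,-0.1224,-0.5,-0.38,0,0.6,0,0,-0.1224,-0.5,-0.38,0,0.6,0,0,0,0,0,0,0.6,0,0,0,0,0,0,0.6,0,0,0,0,0,0,0.6]

```text
time: 16.45
position: [0.543, -0.2403, 0.1648]
tool_rot: [0.978, -0.206, -0.001, -0.0]
ft_force: [0.8, -0.3, 0.4]
grip_width: 0.0523
grip_force: 0.0
```

```bash
python3 pins.py; python3 - <<'E'
import numpy as np
a=np.radians(244.4+7.13*np.arange(18));p=6*np.c_[np.cos(a),np.sin(a)]
print(*[f'{x:g},{y:g}; ' for x,y in np.round(np.diff(np.round(p,2),axis=0),2)])
E
```

```text
16.45 0.052260933459927265 [ 0.54302727 -0.2402649   0.16481567]
265 [703.  102.1] [64.6 36.3] 5.7 top 0.0979
405 [600.3  -4. ] [100.7  35.9] 5.5 top 0.0913
wrist pin 359 [ 0.6304 -0.1879] r 0.0634 world ang 358.5
wrist pin 288 [ 0.5442 -0.2441] r 0.0622 world ang 248.5
3340 [606.6 -11.7] [95.3 29.1] 5.9 top 0.088
scene pin 12 [ 0.5436 -0.24  ] r 0.0587 world ang 246.5
scene pin 27 [ 0.6301 -0.1856] r 0.0631 world ang 0.5
398 [602.5  -5. ] [101.1  36.8] 5.2 top 0.0904
350 [705.9 100.5] [66.1 37.5] 4.5 top 0.0968
0.69,-0.28;  0.72,-0.19;  0.74,-0.1;  0.75,-0.01;  0.74,0.08;  0.72,0.18;  0.7,0.26;  0.66,0.35;  0.61,0.43;  0.55,0.5;  0.49,0.56;  0.41,0.63;  0.34,0.66;  0.24,0.71;  0.16,0.73;  0.07,0.74;  -0.03,0.75;
```

Request:
send_rows:
  increments: [0,0,0,0,0,-2,0.6,0,0,0,0,0,-3,0.6,0,0,0,0,0,-1.5,0.6,0,0,0,0,0,-0.7,0.6,0,0,0,0,0,-0.3,0.6,0,0,0,0,0,0,0.1,0,0,0,0,0,0,0.1,0,0,0,0,0,0,0,0,0,0,0,0,0,0,0,0,0,0,0,0,0,0,0,0,0,0,0,0,0,0,0,0,0,0,0,0,0,0,0,0,0,0,0,0,0,0,0,0,0]
  newtons: 45

```text
time: 17.77
position: [0.5427, -0.2425, 0.0911]
tool_rot: [0.978, -0.207, -0.0, 0.002]
ft_force: [-2.0, -4.7, 2.0]
grip_width: 0.013
grip_force: 45.0
```

Request:
send_rows:
  increments: [0,0,0.1244,0.69,-0.28,0,0,0,0,0.1244,0.72,-0.19,0,0,0,0,0.1244,0.74,-0.1,0,0,0,0,0.1244,0.75,-0.01,0,0,0,0,0.1244,0.74,0.08,0,0,0,0,0.1244,0.72,0.18,0,0,0,0,0.1244,0.7,0.26,0,0,0,0,0.1244,0.66,0.35,0,0,0,0,0.1244,0.61,0.43,0,0,0,0,0.1244,0.55,0.5,0,0,0,0,0.1244,0.49,0.56,0,0,0,0,0.1244,0.41,0.63,0,0,0,0,0.1244,0.34,0.66,0,0,0,0,0.1244,0.24,0.71,0,0,0,0,0.1244,0.16,0.73,0,0,0,0,0.1244,0.07,0.74,0,0,0,0,0.1244,-0.03,0.75,0,0,0,0,0,0,0,0,0,0,0,0,0,0,0,0]

```text
time: 19.35
position: [0.6288, -0.1813, 0.091]
tool_rot: [0.662, 0.75, -0.0, 0.0]
ft_force: [-2.1, -2.6, 2.6]
grip_width: 0.013
grip_force: 45.0
```

Request:
send_rows:
  increments: [0,0,0,0,0,0,0.5,0,0,0,0,0,0,0.5,0,0,0,0,0,0,0.5,0,0,0,0,0,0,0.5,0,0,0,0,0,2,0.6,0,0,0,0,0,3,0.6,0,0,0,0,0,2,0.6]

```text
time: 19.93
position: [0.6292, -0.1805, 0.1617]
tool_rot: [0.661, 0.75, 0.0, 0.0]
ft_force: [0.7, -0.4, 0.7]
grip_width: 0.0491
grip_force: 0.0
```

Request:
send_rows:
  increments: [0,0,-0.1244,-0.5,-0.355,0,0.6,0,0,-0.1244,-0.5,-0.355,0,0.6,0,0,-0.1244,-0.5,-0.355,0,0.6,0,0,-0.1244,-0.5,-0.355,0,0.6,0,0,-0.1244,-0.5,-0.355,0,0.6,0,0,-0.1244,-0.5,-0.355,0,0.6,0,0,-0.1244,-0.5,-0.355,0,0.6,0,0,-0.1244,-0.5,-0.355,0,0.6,0,0,-0.1244,-0.5,-0.355,0,0.6,0,0,-0.1244,-0.5,-0.355,0,0.6,0,0,-0.1244,-0.5,-0.355,0,0.6,0,0,-0.1244,-0.5,-0.355,0,0.6,0,0,-0.1244,-0.5,-0.355,0,0.6,0,0,-0.1244,-0.5,-0.355,0,0.6,0,0,-0.1244,-0.5,-0.355,0,0.6,0,0,-0.1244,-0.5,-0.355,0,0.6,0,0,-0.1244,-0.5,-0.355,0,0.6,0,0,0,0,0,0,0.6,0,0,0,0,0,0,0.6,0,0,0,0,0,0,0.6]

```text
time: 21.6
position: [0.5441, -0.2408, 0.1605]
tool_rot: [0.978, -0.206, 0.0, -0.0]
ft_force: [0.8, -0.4, 0.1]
grip_width: 0.0523
grip_force: 0.0
```

```bash
python3 pins.py
```

```text
21.6 0.0523452813910961 [ 0.54407875 -0.24082771  0.16047654]
top pin 12 [ 0.6272 -0.1781] r 0.0608 world ang 7.7
268 [703.2 101.8] [64.5 36. ] 5.8 top 0.0986
388 [597.3  28.3] [100.4  35.7] 5.6 top 0.0919
wrist pin 378 [ 0.6303 -0.1844] r 0.0633 world ang 1.6
wrist pin 298 [ 0.5471 -0.2456] r 0.0627 world ang 251.5
2807 [625.9  23. ] [50.7 29.7] 6.2 top 0.0878
scene pin 26 [ 0.6301 -0.1825] r 0.0632 world ang 3.4
409 [599.6  26.4] [101.1  38. ] 4.6 top 0.09
350 [706.2 100.7] [66.5 37.6] 7.3 top 0.0972
```

```bash
python3 - <<'E'
import numpy as np
a=np.radians(247+7*np.arange(18));p=6*np.c_[np.cos(a),np.sin(a)]
print(*[f'{x:g},{y:g}; ' for x,y in np.round(np.diff(np.round(p,2),axis=0),2)])
E
```

```text
0.69,-0.25;  0.71,-0.16;  0.73,-0.07;  0.73,0.02;  0.73,0.11;  0.7,0.2;  0.68,0.28;  0.64,0.36;  0.59,0.43;  0.53,0.51;  0.46,0.56;  0.4,0.62;  0.31,0.66;  0.24,0.7;  0.14,0.71;  0.06,0.74;  -0.03,0.73;
```

Request:
send_rows:
  increments: [0,0,0.03,0.2,-0.1,-2,0.6,0,0,0,0,0,-2.8,0.6,0,0,0,0,0,-1.2,0.6,0,0,0,0,0,-0.7,0.6,0,0,0,0,0,-0.3,0.6,0,0,0,0,0,0,0.1,0,0,0,0,0,0,0.1,0,0,0,0,0,0,0,0,0,0,0,0,0,0,0,0,0,0,0,0,0,0,0,0,0,0,0,0,0,0,0,0,0,0,0,0,0,0,0,0,0,0,0,0,0,0,0,0,0]

```text
time: 22.92
position: [0.5454, -0.2438, 0.091]
tool_rot: [0.981, -0.192, 0.0, 0.001]
ft_force: [-2.4, -3.6, 1.6]
grip_width: 0.0131
grip_force: 45.0
```

Request:
send_rows:
  increments: [0,0,0.122,0.69,-0.25,0,0,0,0,0.122,0.71,-0.16,0,0,0,0,0.122,0.73,-0.07,0,0,0,0,0.122,0.73,0.02,0,0,0,0,0.122,0.73,0.11,0,0,0,0,0.122,0.7,0.2,0,0,0,0,0.122,0.68,0.28,0,0,0,0,0.122,0.64,0.36,0,0,0,0,0.122,0.59,0.43,0,0,0,0,0.122,0.53,0.51,0,0,0,0,0.122,0.46,0.56,0,0,0,0,0.122,0.4,0.62,0,0,0,0,0.122,0.31,0.66,0,0,0,0,0.122,0.24,0.7,0,0,0,0,0.122,0.14,0.71,0,0,0,0,0.122,0.06,0.74,0,0,0,0,0.122,-0.03,0.73,0,0,0,0,0,0,0,0,0,0,0,0,0,0,0,0]

```text
time: 24.5
position: [0.6288, -0.1811, 0.091]
tool_rot: [0.666, 0.746, -0.0, 0.0]
ft_force: [-3.0, -1.3, 2.6]
grip_width: 0.0129
grip_force: 45.0
```

Request:
send_rows:
  increments: [0,0,0,0,0,0,0.5,0,0,0,0,0,0,0.5,0,0,0,0,0,0,0.5,0,0,0,0,0,0,0.5,0,0,0,0,0,2,0.6,0,0,0,0,0,3,0.6,0,0,0,0,0,2,0.6]

```text
time: 25.08
position: [0.6294, -0.1804, 0.1618]
tool_rot: [0.665, 0.746, 0.0, 0.0]
ft_force: [1.8, -0.9, 0.2]
grip_width: 0.0491
grip_force: 0.0
```

Request:
send_rows:
  increments: [0,0,-0.122,-0.49,-0.36,0,0.6,0,0,-0.122,-0.49,-0.36,0,0.6,0,0,-0.122,-0.49,-0.36,0,0.6,0,0,-0.122,-0.49,-0.36,0,0.6,0,0,-0.122,-0.49,-0.36,0,0.6,0,0,-0.122,-0.49,-0.36,0,0.6,0,0,-0.122,-0.49,-0.36,0,0.6,0,0,-0.122,-0.49,-0.36,0,0.6,0,0,-0.122,-0.49,-0.36,0,0.6,0,0,-0.122,-0.49,-0.36,0,0.6,0,0,-0.122,-0.49,-0.36,0,0.6,0,0,-0.122,-0.49,-0.36,0,0.6,0,0,-0.122,-0.49,-0.36,0,0.6,0,0,-0.122,-0.49,-0.36,0,0.6,0,0,-0.122,-0.49,-0.36,0,0.6,0,0,-0.122,-0.49,-0.36,0,0.6,0,0,-0.122,-0.49,-0.36,0,0.6,0,0,0,0,0,0,0.6,0,0,0,0,0,0,0.6,0,0,0,0,0,0,0.6]

```text
time: 26.75
position: [0.5459, -0.2415, 0.1605]
tool_rot: [0.981, -0.192, 0.0, -0.0]
ft_force: [-0.3, 1.1, 0.2]
grip_width: 0.0519
grip_force: 0.0
```

```bash
python3 pins.py
```

```text
26.75 0.05194323178882348 [ 0.5458831  -0.24154971  0.16050315]
top pin 11 [ 0.6285 -0.1778] r 0.0621 world ang 7.8
270 [702.6 102.1] [66.  36.1] 5.2 top 0.0979
328 [602.1  60.7] [83.1 36.3] 5.2 top 0.0919
wrist pin 374 [ 0.6301 -0.1837] r 0.0632 world ang 2.3
wrist pin 296 [ 0.5479 -0.2458] r 0.0626 world ang 252.2
1760 [620.6  49.5] [55.7 21.2] 5.6 top 0.0846
scene pin 23 [ 0.6302 -0.1815] r 0.0634 world ang 4.3
413 [597.8  57.3] [100.3  42.7] 8.3 top 0.0901
348 [706.3 100.6] [65.2 36.8] 5.9 top 0.0971
```

Request:
send_rows:
  increments: [0,0,0,0.1,-0.1,-2,0.6,0,0,0,0,0,-2.8,0.6,0,0,0,0,0,-1.2,0.6,0,0,0,0,0,-0.7,0.6,0,0,0,0,0,-0.3,0.6,0,0,0,0,0,0,0.1,0,0,0,0,0,0,0.1,0,0,0,0,0,0,0,0,0,0,0,0,0,0,0,0,0,0,0,0,0,0,0,0,0,0,0,0,0,0,0,0,0,0,0,0,0,0,0,0,0,0,0,0,0,0,0,0,0]

```text
time: 28.07
position: [0.5463, -0.2442, 0.091]
tool_rot: [0.981, -0.192, 0.0, 0.001]
ft_force: [-3.2, -4.6, 2.3]
grip_width: 0.0128
grip_force: 45.0
```

Request:
send_rows:
  increments: [0,0,0.122,0.69,-0.25,0,0,0,0,0.122,0.71,-0.16,0,0,0,0,0.122,0.73,-0.07,0,0,0,0,0.122,0.73,0.02,0,0,0,0,0.122,0.73,0.11,0,0,0,0,0.122,0.7,0.2,0,0,0,0,0.122,0.68,0.28,0,0,0,0,0.122,0.64,0.36,0,0,0,0,0.122,0.59,0.43,0,0,0,0,0.122,0.53,0.51,0,0,0,0,0.122,0.46,0.56,0,0,0,0,0.122,0.4,0.62,0,0,0,0,0.122,0.31,0.66,0,0,0,0,0.122,0.24,0.7,0,0,0,0,0.122,0.14,0.71,0,0,0,0,0.122,0.06,0.74,0,0,0,0,0.122,-0.03,0.73,0,0,0,0,0,0,0,0,0,0,0,0,0,0,0,0]

```text
time: 29.65
position: [0.6287, -0.1806, 0.091]
tool_rot: [0.666, 0.746, -0.0, -0.001]
ft_force: [-4.4, 0.2, 5.7]
grip_width: 0.0126
grip_force: 45.0
```

```bash
python3 pins.py
```

```text
29.65 0.012566406292683784 [ 0.62874764 -0.18064834  0.09097164]
250 [703.5 102. ] [64.8 36.1] 6.0 top 0.0982
wrist pin 1272 [ 0.6289 -0.1779] r 0.0624 world ang 7.7
wrist pin 86 [ 0.5464 -0.24  ] r 0.0576 world ang 249.1
416 [594.9  90.4] [99.8 36.8] 4.7 top 0.0893
351 [705.9 100. ] [66.6 37.5] 6.5 top 0.0964
```

Request:
send_rows:
  increments: [0,0,0,0,0,0,0.5,0,0,0,0,0,0,0.5,0,0,0,0,0,0,0.5,0,0,0,0,0,0,0.5,0,0,0,0,0,2,0.6,0,0,0,0,0,3,0.6,0,0,0,0,0,3,0.6,0,0,0,-2,-3,1,0.6,0,0,0,-2,-3,1,0.6,0,0,0,-2,-3,1,0.6,0,0,0,-2,-3,0,0.6,0,0,0,-2,-3,0,0.6,0,0,0,-2,-3,0,0.6,0,0,0,0,0,0,0.6,0,0,0,0,0,0,0.6]

```text
time: 31.05
position: [0.5088, -0.3632, 0.2004]
tool_rot: [0.667, 0.745, 0.0, 0.0]
ft_force: [1.1, 0.5, -0.5]
grip_width: 0.0519
grip_force: 0.0
```

```bash
python3 pins.py; python3 - <<'E'
from look import *
c=robot.camera('top');P=cloud(c);x,y,z=np.moveaxis(P,2,0)
m=(z>.058)&(x>.53)&(x<.66)&(y>-.085)&(y<.2); rects(P,m,40)
cv2.imwrite('pics/t9.png',cv2.resize(c['image'][110:260,130:430,::-1],None,fx=2.5,fy=2.5))
c=robot.camera('scene');P=cloud(c);m=(P[:,:,2]>.012)&(P[:,:,2]<.036)&(abs(P[:,:,0]-.528)<.056)&(abs(P[:,:,1]-.427)<.075)
rects(P,m,100)
E
```

```text
31.05 0.051868674986328384 [ 0.50878063 -0.36319524  0.20035927]
top pin 22 [ 0.6266 -0.1796] r 0.06 world ang 6.3
top pin 22 [ 0.5436 -0.2423] r 0.0608 world ang 247.3
269 [703.2 102.1] [65.9 36.2] 5.3 top 0.0985
411 [591.4  91.5] [100.8  36.1] 5.6 top 0.0916
wrist pin 160 [ 0.6292 -0.1867] r 0.0622 world ang 359.5
wrist pin 291 [ 0.5475 -0.2456] r 0.0625 world ang 251.9
scene pin 24 [ 0.5483 -0.2447] r 0.0614 world ang 252.2
scene pin 22 [ 0.6294 -0.1811] r 0.0626 world ang 4.7
422 [593.8  91.4] [100.5  39. ] 6.2 top 0.0895
349 [705.9 100.7] [66.  38.1] 2.7 top 0.0972
410 [592.   91.6] [100.5  36. ] 5.2 top 0.0919
311 [530.2 427.6] [ 27.9 101.9] 85.3 top 0.0311
```

View pics/t9.png

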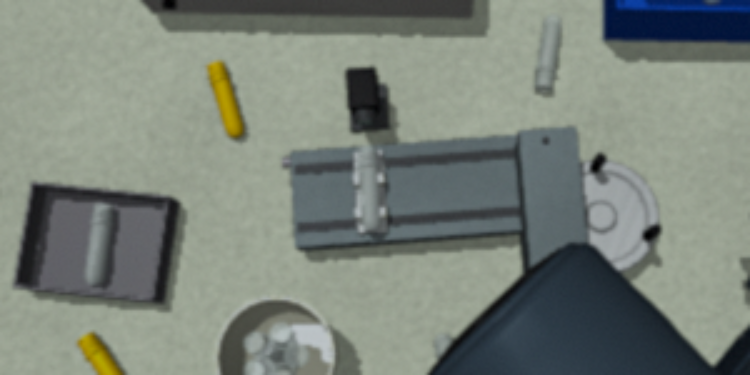

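The picture shows the carriage at (370,190) lined up with the camera at (365,100), within about 1 mm by depth. The stray is in the tray at (100,245) and the arm is clear.

```bash
python3 -c "
from rig import robot
print(robot.hand_in())"
```

```text
the job is handed in; nothing more can be done
None
```

The job is handed in (the hand-in returned no verdict): the loose preform lies in the reject tray, the carriage measures within about 1 mm of the camera's axis, and the arm has let go and stands clear, at 31 s of the 72 s allowed.

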